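Seat the rocking ice mould lid

TASK

The two coral ice mould trays are filled for the freezer, but one of their four round white lids has not been pushed home. Press the lids lightly near the edge with the fingertips until you find the one that rocks, then push that lid down until it is fully home and level like the others. Do not press hard on lids that are already home (it squeezes the water out), do not lift any lid, and leave everything else on the tier where it is.

Things in the scene. Friction and masses are not known exactly. Their poses are not given: they have to be found in the camera images.
- lid_1: One of four identical round white plastic lids, any of which may be the loose one. Origin on its axis in the underside of its flange, z axis out of its top. Flange 72 mm across; the flat middle of the top (60 mm across) is 4 mm above the origin; a raised bead along the edge, 31 to 36 mm from the axis, has its top 7 mm above the origin
- lid_2: Another of the four identical lids; all that is said of lid_1 holds for it
- lid_3: Another of the four identical lids; all that is said of lid_1 holds for it
- lid_4: Another of the four identical lids; all that is said of lid_1 holds for it
- tray_a: Coral silicone ice mould tray, does not shift, 176 mm long (its x axis), 90 mm wide with round ends, origin centred under it; two cells at x = -43 and +43 mm, each with a lid. On the left (+y); deck 47 mm, lips under the lids 60 mm high. A lid that is home: origin 60 mm above the tier, level, never tips, yields 1.5 mm per 10 N. If home from the start, press it with 15 N at most: 3 to 5 N, coming down at 15 mm/s, will do
- tray_b: The identical second tray with two lids, on the right (-y). Whichever of the four lids is loose stands level too, but about 3 mm higher, on three hidden springy nubs. 1 to 5 N on its bead, anywhere round, tips it 4 to 6 degrees; it usually stays leaning when let go. Pushed at its middle (within 6 mm) with 15 to 18 N (22 N if off-centre) it snaps past the nubs and stays home
- dish: Round white ceramic dish, 104 mm across, 24 mm high, origin at the centre of its foot. Leave alone
- jigger: Steel double-cone spirit measure, 45 mm across, 80 mm high, standing between the trays, origin at the centre of its foot. Leave alone
- tongs: Steel ice tongs lying flat, 195 mm long, 20 mm high, origin near the middle on the tier. Leave alone
- tumbler: Glass tumbler, 80 mm across, 92 mm high, origin at the centre of its foot. Leave alone
- strainer: Flat steel cocktail strainer, 80 mm disc with a 80 mm handle, origin under the disc. Leave alone
- opener: Bottle opener with a dark wood handle, 100 mm long, lying flat, origin under it. Leave alone
There are look-alikes about, which are no part of the job. Leave any black or red look-alike of the lid_1 alone. Leave any red look-alike of the lid_3 alone.

How it is judged:
By the outcome, as a careful person would: the job done as asked, in the order asked, and still so for the second after the job is handed in, with the robot touching nothing.
It also fails if it takes over 54 s, if anything falls off the work surface, if the arm or the gripper's body presses on something with over 40 N, if the wrist force passes 120 N, or if a joint passes its speed limit or range.

ROBOT

A 6-joint arm with a two-finger parallel gripper is mounted at the origin on the work surface. World frame = base frame: x ahead of the robot, y to its left, z up, the work surface at z = 0. Lengths are in m, angles in rad, forces in N, time in s.
With the tool pointing down it reaches from about 0.35 to 0.975 m from the base axis. Payload 4.9 kg.
Tool frame: the origin (TCP) lies at the very end of the fingers, on their centre line; the grasp point (between the pads) lies 19 mm behind it; z points along the fingers, y is the line along which they close (so a half turn about z gives the same grasp; the last joint's range is limited). The gripper opens to 85 mm and grips with 20 to 120 N. Pads are 22 mm wide; open, the fingers measure 114 mm over their backs; the gripper's body (76 mm by 85 mm) begins 54 mm behind the grasp point. The pads swing forward as they close: fully open they stand 13 mm farther back than shut.
Start: joints at [1.116, 0.053, 1.613, -0, 1.476, -0.119], TCP at [0.206, 0.59, 0.231] pointing down, gripper open.
Joint ranges: [-3.01, 3.01], [-1.01, 2.22], [0.06, 2.58], [-1.02, 4.17], [0.09, 2.62], [-3.14, 3.14]. Speed limits (rad/s): [2.57, 2.57, 3.14, 3.14, 3.14, 3.14].

INTERFACE

Orientations are given as a rotation vector (axis times angle).
In Python, from station import ctrl, imaging gives the robot as it stands.
- The arm moves only by the tool play_rows, never from a script. Its argument "series" is a list of rows, each a list of 3 entries, a list of its own where there are three numbers: the opening, from 0 (shut) to 1 (fully open), then the shift along the tool's x, y, z each as a share of 0.05 m, from -1 to 1, then the turn, a rotation vector about the tool's x, y, z each as a share of 8 degrees, from -1 to 1. In form: [[grip, [dx, dy, dz], [ax, ay, az]], ...]. A call has 1 to 8 rows; each row shifts and turns the commanded pose from where the row before left it, along the tool's axes as they then stand; what a row does not reach is not made up. A row lasts 1/8 s, in which the tool goes at most 62.5 mm and 10.7 degrees, less where a joint would pass 70% of its speed; a pose out of reach is approached as far as the arm can. A call with a number of a shift or a turn outside -1 to 1 is refused whole. A call with a gripper value outside its range is refused whole. The fingers move at their own pace and stop on an object; "force" is the grip in N (left out, the last holds). Time passes only in rows, so rows that do not move let the fingers close. It gives the time, the measured TCP pose, the force, the opening and the grip force at its end, in the units of the state.
- ctrl.get_obs(): the state, without advancing time (a new reading comes with each control period).
- imaging.get_image(name): name is "side" or "top" or "wrist"; returns a dict with "color" (480x640x3 uint8, blue, green, red), "fx", "fy", "cx", "cy" (pixels), "D" ([k1, k2, p1, p2, k3] as OpenCV has them; the pictures are not rectified), "extrinsics" (4x4, takes a point from world to camera coordinates); the wrist camera has in their place "hand_eye" (4x4, takes a point from camera to tool coordinates, whose origin is the TCP and whose axes are the flange's). Camera axes: x right, y down, z forward; pixel columns grow to the right and rows downward; lengths in m; the calibration is good to about 2 mm. A picture is of the moment at which its call begins: read the wrist's pose just before it. There is no depth.
- ctrl.finish_job(): hands the job in; it is judged then, once.
The state is a dict: "t": time; "q": joint angles; "dq": joint speeds; "effort": joint torques, N m; "tool_pos": TCP position; "tool_rot": TCP orientation; "contact_force": force on the tool from outside, world axes, zero at the start; "wrist_torque": the same for the moment, N m; "opening": finger opening in m; "grip_force": force on a finger pad.
Only numpy, scipy, OpenCV 4.12 (cv2) and the standard library are available. Lean on these libraries where they do the work, as an engineer would, in place of code of your own. Each camera call takes 0.05 s, during which the arm holds its last target. There are 200 camera calls.

## Working session

There is one attempt and no reset: what is moved stays moved. The work goes in short steps, Python scripts to look and compute and a tool call to move; the robot and the scene stay as the last step left them, time stands still between calls to the robot, and variables do not carry over. Pictures are saved under pics/ and viewed, at most 10 in all, crops included, and the job is handed in when it is done.

Besides the shell and the picture viewer there is one more tool, called after "Request:" by a JSON object that holds its "fn" and its "kwargs", one argument or row to a line. play_rows: Moves the arm, as the interface text tells. Shift numbers are shares of 0.05 m and turn numbers shares of 8 degrees, none past 1 either way. Its arguments: {"type":"object","properties":{"series":{"type":"array"},"force":{"type":"number"}},"required":["series"]}

```bash
mkdir -p pics; ls
python3 - <<'E'
from station import ctrl, imaging
import cv2,pickle
o=ctrl.get_obs();print(o)
d={}
for n in("side","top"):
    d[n]=imaging.get_image(n);cv2.imwrite(f"pics/{n}0.png",d[n]["color"])
    print(n,[d[n][k] for k in("fx","fy","cx","cy","D","extrinsics")])
pickle.dump(d,open("im0.pkl","wb"))
E
```

```text
pics
{'t': 0.0, 'q': array([ 1.11600220e+00,  5.33605668e-02,  1.61428946e+00,  1.87736613e-05,
        1.47604201e+00, -1.18997739e-01]), 'dq': array([-7.14946395e-05,  1.49462142e-03,  1.44071173e-03, -5.64758549e-04,
       -4.64158410e-04,  5.20115267e-04]), 'effort': array([ 6.56818975e-04, -3.93683803e+01, -3.70174456e+01, -2.58724464e-05,
        7.06340492e-03,  5.71570204e-07]), 'tool_pos': array([0.20566437, 0.589523  , 0.23006346]), 'tool_rot': array([-0.52489327, -3.09681071,  0.00315398]), 'contact_force': array([-0.11341322, -0.15378811,  0.01206807]), 'wrist_torque': array([ 0.01515575, -0.00785725, -0.01056382]), 'grip_force': 0.0, 'opening': 0.08527860970412769}
side [434.94374707553106, 434.94374707553106, 321.24824050753773, 244.9127325698339, array([-0.08728337,  0.        ,  0.        ,  0.        ,  0.        ]), array([[ 0.88857385, -0.45870102,  0.00546716, -0.48960337],
       [-0.28368309, -0.5588252 , -0.77925496,  0.15933383],
       [ 0.36050023,  0.69087464, -0.62668318,  0.80497886],
       [ 0.        ,  0.        ,  0.        ,  1.        ]])]
top [493.9680796115174, 493.9680796115174, 328.9398368118061, 233.61512607533925, array([-0.06446658,  0.        ,  0.        ,  0.        ,  0.        ]), array([[ 0.00610461, -0.99998031, -0.00145699, -0.04927371],
       [-0.99466299, -0.00592207, -0.10300708,  0.54059242],
       [ 0.10299642,  0.00207803, -0.99467956,  1.07942711],
       [ 0.        ,  0.        ,  0.        ,  1.        ]])]
```

View pics/top0.png

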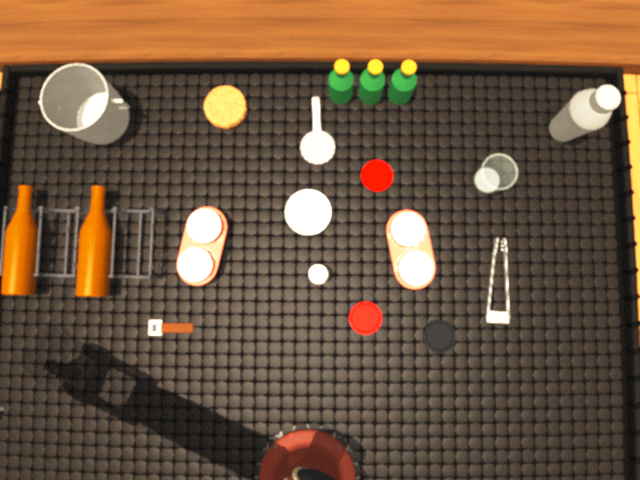

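View pics/side0.png

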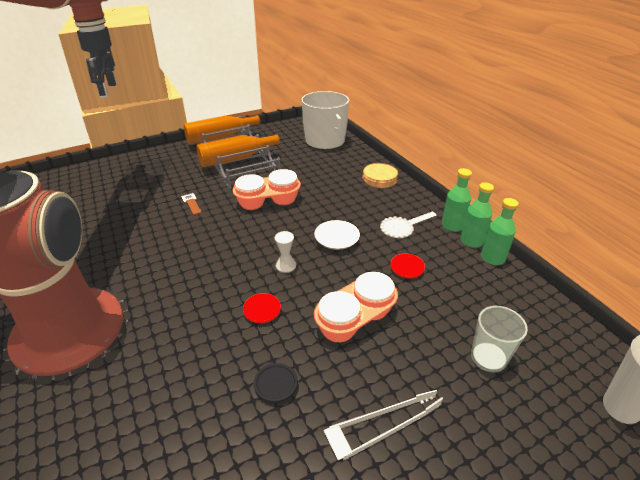

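Top view: lids at (205,224), (195,265) on the left tray and (408,229), (415,268) on the right. They could be confused with the red discs (377,175) and (365,317), the black disc (440,335), the dish (308,212) and the jigger (318,274). I choose the four white discs on the coral trays.

```bash
cat > h.py <<'E'
import numpy as np,cv2
def ray(im,uv,T=None):
    K=np.array([[im["fx"],0,im["cx"]],[0,im["fy"],im["cy"]],[0,0,1.]])
    p=cv2.undistortPoints(np.array([[uv]],float),K,np.array(im["D"]))[0,0]
    E=np.linalg.inv(im["extrinsics"]) if T is None else T
    return E[:3,3],E[:3,:3]@np.array([p[0],p[1],1])
def plane(im,uv,z,T=None):
    c,d=ray(im,uv,T);return c+d*(z-c[2])/d[2]
def tri(r1,r2):
    A=np.zeros((3,3));b=np.zeros(3)
    for c,d in(r1,r2):
        d=d/np.linalg.norm(d);P=np.eye(3)-np.outer(d,d);A+=P;b+=P@c
    return np.linalg.solve(A,b)
def whites(img,thr=190,amin=150,box=None):
    m=((img.min(2)>thr)*255).astype(np.uint8)
    cs,_=cv2.findContours(m,cv2.RETR_EXTERNAL,cv2.CHAIN_APPROX_NONE)
    return [cv2.fitEllipse(c) for c in cs if cv2.contourArea(c)>amin]
E
python3 - <<'E'
import pickle,numpy as np,cv2
from h import *
d=pickle.load(open("im0.pkl","rb"))
f={}
for n,px in(("top",[(205,224),(195,265),(408,229),(415,268)]),("side",[(283,179),(250,184),(375,289),(340,309)])):
  for thr in (150,190):
    w=whites(d[n]["color"],thr)
    f[n,thr]=[min(w,key=lambda e:np.hypot(e[0][0]-p[0],e[0][1]-p[1])) for p in px]
    for e in f[n,thr]:print(n,thr,np.round(e[0],1),np.round(e[1],1))
for thr in(150,190):
  for i in range(4):
    a,b=f["top",thr][i][0],f["side",thr][i][0]
    print(i,plane(d["top"],a,.066).round(4),tri(ray(d["top"],a),ray(d["side"],b)).round(4))
c=d["top"]["color"]
v=np.hstack([cv2.resize(c[195:300,160:250],(400,466),interpolation=2),cv2.resize(c[195:300,365:455],(400,466),interpolation=2)])
cv2.imwrite("pics/crop.png",v)
E
```

```text
top 150 [199.8 246.6] [39.6 82.3]
top 150 [199.8 246.6] [39.6 82.3]
top 150 [410.5 249.3] [41.9 82.4]
top 150 [410.5 249.3] [41.9 82.4]
top 190 [203.2 225.4] [33.2 35.5]
top 190 [194.1 263.6] [34. 36.]
top 190 [411.1 249.2] [37.2 81.3]
top 190 [411.1 249.2] [37.2 81.3]
side 150 [282.2 176.6] [15.2 27.9]
side 150 [249.1 182.4] [16.3 28.3]
side 150 [374.1 285.8] [28.2 39. ]
side 150 [339.8 306.7] [31.2 43.7]
side 190 [282.3 176.4] [13.5 27.8]
side 190 [249.  181.9] [14.3 28.2]
side 190 [374.2 285.4] [27.  38.4]
side 190 [339.  306.2] [30.  40.5]
0 [0.5069 0.2338 0.066 ] [0.5275 0.2221 0.0754]
1 [0.5069 0.2338 0.066 ] [0.4887 0.2406 0.0616]
2 [ 0.5039 -0.2226  0.066 ] [ 0.5187 -0.229   0.0836]
3 [ 0.5039 -0.2226  0.066 ] [ 0.4921 -0.2208  0.0394]
0 [0.5532 0.2279 0.066 ] [0.5539 0.2274 0.0667]
1 [0.4701 0.245  0.066 ] [0.4702 0.2458 0.0632]
2 [ 0.5042 -0.2238  0.066 ] [ 0.5185 -0.2298  0.0856]
3 [ 0.5042 -0.2238  0.066 ] [ 0.4912 -0.2213  0.0418]
```

View pics/crop.png

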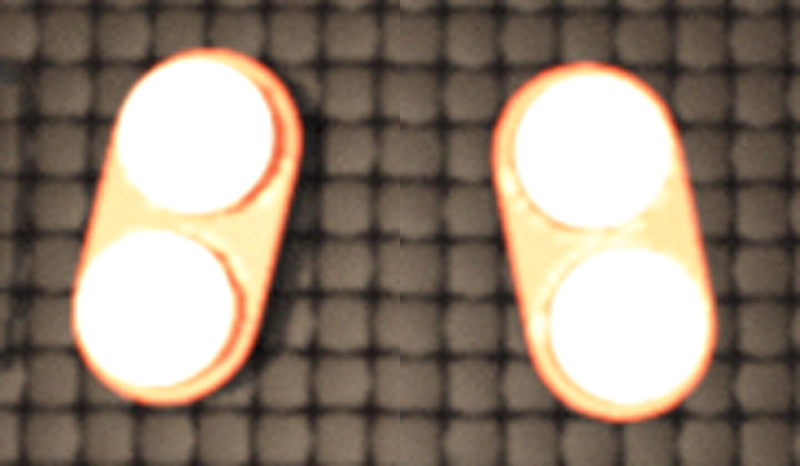

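The crop confirms two white lids on each coral tray. The right pair touch in the mask, so I'll raise the threshold for them.

```bash
cat >> h.py <<'E'
def whites_sep(img,px,thr):
    m=((img.min(2)>thr)*255).astype(np.uint8)
    m=cv2.morphologyEx(m,cv2.MORPH_OPEN,cv2.getStructuringElement(2,(9,9)))
    cs,_=cv2.findContours(m,cv2.RETR_EXTERNAL,cv2.CHAIN_APPROX_NONE)
    w=[cv2.fitEllipse(c) for c in cs if cv2.contourArea(c)>150]
    return [min(w,key=lambda e:np.hypot(e[0][0]-p[0],e[0][1]-p[1])) for p in px]
E
python3 - <<'E'
import pickle
from h import *
d=pickle.load(open("im0.pkl","rb"))
P=[(205,224),(195,265),(408,229),(415,268)];S=[(283,179),(250,184),(375,289),(340,309)]
for thr in(210,235):
  a=whites_sep(d["top"]["color"],P,thr);b=whites_sep(d["side"]["color"],S,thr)
  for i in range(4):
    print(thr,i,np.round(a[i][0]+a[i][1],1),np.round(b[i][0]+b[i][1],1),plane(d["top"],a[i][0],.066).round(4),tri(ray(d["top"],a[i][0]),ray(d["side"],b[i][0])).round(4))
E
```

```text
210 0 [203.4 225.4  33.   34.5] [282.4 176.4  13.5  27.4] [0.5532 0.2274 0.066 ] [0.5539 0.2268 0.0671]
210 1 [194.1 263.9  33.8  34.5] [249.3 181.8  14.   27.4] [0.4693 0.2449 0.066 ] [0.4701 0.2453 0.0637]
210 2 [408.  228.8  33.7  34.4] [374.2 285.2  26.4  38.2] [ 0.5484 -0.2175  0.066 ] [ 0.549  -0.218   0.0641]
210 3 [415.9 267.6  34.3  34.8] [339.  306.1  29.7  40.2] [ 0.4645 -0.2338  0.066 ] [ 0.4648 -0.2343  0.0638]
235 0 [203.4 225.4  32.6  33.8] [282.9 176.5  12.9  24. ] [0.5533 0.2274 0.066 ] [0.5546 0.2268 0.0664]
235 1 [194.3 264.   33.2  34. ] [250.  182.3  12.6  23.8] [0.4692 0.2446 0.066 ] [0.4708 0.2451 0.0622]
235 2 [407.9 228.7  33.   33.6] [374.6 285.3  25.3  37.4] [ 0.5487 -0.2174  0.066 ] [ 0.5496 -0.2181  0.0636]
235 3 [415.9 267.8  33.7  34. ] [340.3 306.9  26.9  38.5] [ 0.4641 -0.2338  0.066 ] [ 0.4656 -0.2351  0.0619]
```

Lid 0 (left tray, far end) triangulates about 3 mm higher than the other three, so I'll probe it first, on the inner or outer bead.

```bash
cat > d.py <<'E'
import sys,numpy as np
from station import ctrl
from scipy.spatial.transform import Rotation as R
o=ctrl.get_obs();r=R.from_rotvec(o["tool_rot"])
t=np.array([float(v) for v in sys.argv[1:4]])
print("t",round(o["t"],2),"pos",o["tool_pos"].round(4),"F",o["contact_force"].round(2),"op",round(o["opening"],3));print("axes",r.as_matrix().round(3).tolist())
print("shift units",(r.inv().apply(t-o["tool_pos"])/0.05).round(3))
E
python3 d.py 0.586 0.22 0.23; python3 d.py .586 .22 .10
```

```text
t 0.1 pos [0.2057 0.5896 0.2302] F [-0.17 -0.08 -0.25] op 0.085
axes [[-0.944, 0.33, -0.001], [0.33, 0.944, -0.002], [0.0, -0.002, -1.0]]
shift units [-9.617 -4.472  0.01 ]
t 0.1 pos [0.2057 0.5896 0.2302] F [-0.17 -0.08 -0.25] op 0.085
axes [[-0.944, 0.33, -0.001], [0.33, 0.944, -0.002], [0.0, -0.002, -1.0]]
shift units [-9.617 -4.467  2.61 ]
```

Request:
{"fn": "play_rows", "kwargs": {
  "series": [
    [0,[-0.8,-0.37,0],[0,0,0]],
    [0,[-0.8,-0.37,0],[0,0,0]],
    [0,[-0.8,-0.37,0],[0,0,0]],
    [0,[-0.8,-0.37,0],[0,0,0]],
    [0,[-0.8,-0.37,0],[0,0,0]],
    [0,[-0.8,-0.37,0],[0,0,0]],
    [0,[-0.8,-0.37,0],[0,0,0]],
    [0,[-0.8,-0.37,0],[0,0,0]]
  ],
  "force": 20
}}

```text
t: 1.1
tool_pos: [0.4599, 0.3436, 0.2307]
tool_rot: [-0.525, -3.097, 0.001]
contact_force: [-0.3, 0.0, -0.7]
opening: -0.0002
grip_force: 0.0
```

Request:
{"fn": "play_rows", "kwargs": {
  "series": [
    [0,[-0.8,-0.37,0],[0,0,0]],
    [0,[-0.8,-0.37,0],[0,0,0]],
    [0,[-0.8,-0.37,0.2],[0,0,0]],
    [0,[-0.8,-0.37,0.5],[0,0,0]],
    [0,[0,0,0.6],[0,0,0]],
    [0,[0,0,0.6],[0,0,0]],
    [0,[0,0,0],[0,0,0]],
    [0,[0,0,0],[0,0,0]]
  ]
}}

```text
t: 2.1
tool_pos: [0.5864, 0.2226, 0.1373]
tool_rot: [0.525, 3.096, 0.001]
contact_force: [0.4, 0.0, 0.8]
opening: -0.0
grip_force: 0.0
```

```bash
python3 d.py 0.586 0.22 0.09
python3 - <<'E'
from station import imaging
import cv2
w=imaging.get_image("wrist");cv2.imwrite("pics/w1.png",w["color"])
s=imaging.get_image("side");cv2.imwrite("pics/s1.png",cv2.resize(s["color"][110:250,180:380],(800,560),interpolation=2))
print(w["hand_eye"].round(3).tolist())
E
```

```text
t 2.1 pos [0.5864 0.2226 0.1373] F [0.44 0.01 0.82] op -0.0
axes [[-0.944, 0.329, 0.001], [0.329, 0.944, 0.0], [-0.001, 0.001, -1.0]]
shift units [-0.008 -0.051  0.947]
[[0.0, -0.946, -0.325, 0.084], [1.0, 0.0, -0.001, -0.0], [0.001, -0.325, 0.946, -0.142], [0.0, 0.0, 0.0, 1.0]]
```

View pics/w1.png

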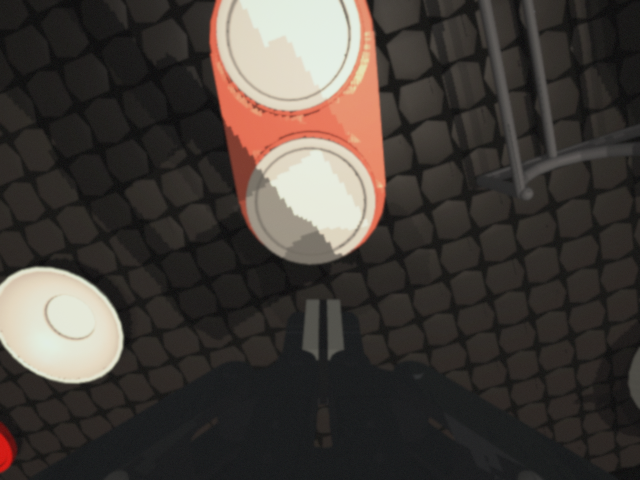

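View pics/s1.png

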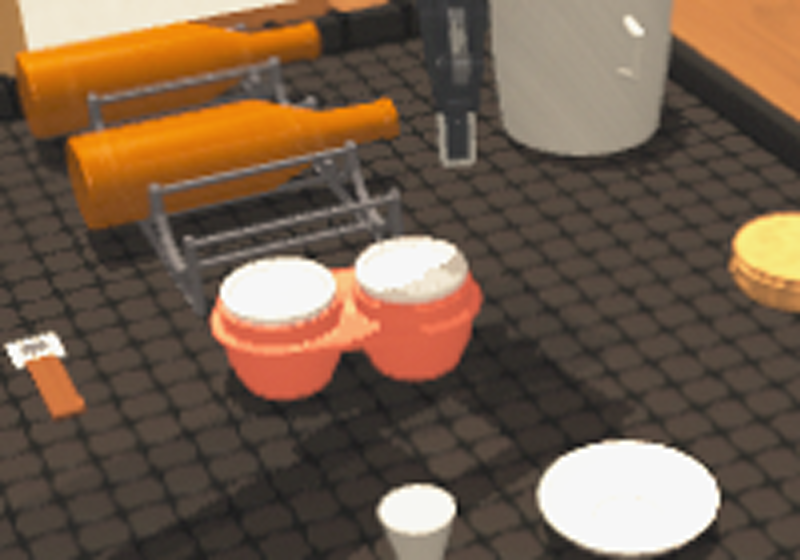

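The wrist view shows the fingertips at about (323,330), beside the target lid at (311,201), with its tray mate at (290,35). The side crop shows both left lids undisturbed.

Run:
```python
from station import ctrl,imaging
from h import *
from scipy.spatial.transform import Rotation as R
o=ctrl.get_obs();w=imaging.get_image("wrist")
T=np.eye(4);T[:3,:3]=R.from_rotvec(o["tool_rot"]).as_matrix();T[:3,3]=o["tool_pos"];T=T@w["hand_eye"]
for uv in[(311,201),(290,35)]:
  for z in(.066,.069):print(uv,z,plane(w,uv,z,T).round(4))
```

```text
(311, 201) 0.066 [0.5534 0.2275 0.066 ]
(311, 201) 0.069 [0.5528 0.2278 0.069 ]
(290, 35) 0.066 [0.47   0.2463 0.066 ]
(290, 35) 0.069 [0.4705 0.2463 0.069 ]
```

Request:
{"fn": "play_rows", "kwargs": {
  "series": [
    [0,[0,0,0.5],[0,0,0]],
    [0,[0,0,0.4],[0,0,0]],
    [0,[0,0,0.2],[0,0,0]],
    [0,[0,0,0],[0,0,0]],
    [0,[0,0,0],[0,0,0]]
  ]
}}

```text
t: 2.88
tool_pos: [0.5866, 0.2224, 0.0822]
tool_rot: [0.525, 3.096, 0.001]
contact_force: [0.1, -0.6, 1.3]
opening: -0.0005
grip_force: 0.0
```

Request:
{"fn": "play_rows", "kwargs": {
  "series": [
    [0,[0,0,0.04],[0,0,0]],
    [0,[0,0,0.04],[0,0,0]],
    [0,[0,0,0.04],[0,0,0]],
    [0,[0,0,0],[0,0,0]]
  ]
}}

```text
t: 3.38
tool_pos: [0.5858, 0.2223, 0.0751]
tool_rot: [-0.525, -3.097, 0.0]
contact_force: [-0.6, -0.6, -0.9]
opening: 0.0002
grip_force: 0.0
```

Request:
{"fn": "play_rows", "kwargs": {
  "series": [
    [0,[0,0,0.04],[0,0,0]],
    [0,[0,0,0.04],[0,0,0]],
    [0,[0,0,0],[0,0,0]]
  ]
}}

```text
t: 3.75
tool_pos: [0.5858, 0.2223, 0.071]
tool_rot: [-0.525, -3.097, 0.0]
contact_force: [0.6, -0.4, -0.2]
opening: -0.0002
grip_force: 0.0
```

Request:
{"fn": "play_rows", "kwargs": {
  "series": [
    [0,[0,0,0.03],[0,0,0]],
    [0,[0,0,0],[0,0,0]]
  ]
}}

```text
t: 4.0
tool_pos: [0.5859, 0.2223, 0.0697]
tool_rot: [-0.525, -3.097, 0.0]
contact_force: [-0.8, 0.3, 0.9]
opening: 0.0001
grip_force: 0.0
```

Request:
{"fn": "play_rows", "kwargs": {
  "series": [
    [0,[0,0,0.03],[0,0,0]],
    [0,[0,0,0],[0,0,0]]
  ]
}}

```text
t: 4.25
tool_pos: [0.5859, 0.2223, 0.0681]
tool_rot: [-0.525, -3.097, 0.0]
contact_force: [-0.3, -0.5, 0.3]
opening: -0.0002
grip_force: 0.0
```

Request:
{"fn": "play_rows", "kwargs": {
  "series": [
    [0,[0,0,0.02],[0,0,0]],
    [0,[0,0,0],[0,0,0]]
  ]
}}

```text
t: 4.5
tool_pos: [0.586, 0.2223, 0.0673]
tool_rot: [0.525, 3.097, -0.0]
contact_force: [-0.9, -1.2, 0.5]
opening: 0.0001
grip_force: 0.2
```

```bash
python3 d.py 0.553 0.2275 0.09
python3 - <<'E'
from station import imaging
import cv2
s=imaging.get_image("side");cv2.imwrite("pics/s2.png",cv2.resize(s["color"][150:220,220:320],(800,560),interpolation=2))
E
```

```text
t 4.5 pos [0.586  0.2223 0.0673] F [-0.93 -1.17  0.46] op 0.0
axes [[-0.944, 0.33, -0.0], [0.33, 0.944, -0.0], [-0.0, -0.0, -1.0]]
shift units [ 0.658 -0.119 -0.453]
```

View pics/s2.png

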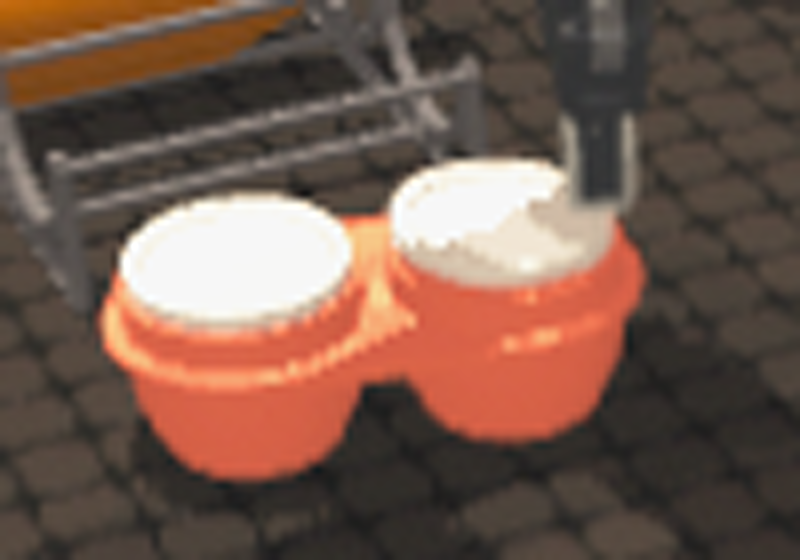

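The crop shows the tip on the right edge of the far lid, at about (605,190). I can't yet tell whether the lid leans, so I'll press on in small steps.

Request:
{"fn": "play_rows", "kwargs": {
  "series": [
    [0,[0,0,0.03],[0,0,0]],
    [0,[0,0,0],[0,0,0]]
  ]
}}

```text
t: 4.8
tool_pos: [0.5863, 0.2223, 0.0664]
tool_rot: [0.525, 3.097, -0.0]
contact_force: [-1.0, -0.8, 2.9]
opening: 0.0001
grip_force: 1.8
```

Request:
{"fn": "play_rows", "kwargs": {
  "series": [
    [0,[0,0,0.02],[0,0,0]],
    [0,[0,0,0],[0,0,0]]
  ]
}}

```text
t: 5.05
tool_pos: [0.5864, 0.2223, 0.0658]
tool_rot: [0.525, 3.097, -0.0]
contact_force: [-3.4, -1.7, 6.5]
opening: -0.0005
grip_force: 3.2
```

Request:
{"fn": "play_rows", "kwargs": {
  "series": [
    [0,[0,0,-0.1],[0,0,0]],
    [0,[0,0,-0.3],[0,0,0]],
    [0,[0,0,-0.6],[0,0,0]],
    [0,[-0.5,0,-0.6],[0,0,0]],
    [0,[-0.5,0,0],[0,0,0]],
    [0,[0,0,0],[0,0,0]]
  ]
}}

```text
t: 5.8
tool_pos: [0.6345, 0.2054, 0.146]
tool_rot: [0.527, 3.095, 0.001]
contact_force: [0.1, 0.0, -0.1]
opening: -0.0
grip_force: 0.0
```

Run:
```python
from station import ctrl,imaging
from h import *
import pickle
from scipy.spatial.transform import Rotation as R
o=ctrl.get_obs();w=imaging.get_image("wrist");s=imaging.get_image("side")
pickle.dump((o,w,s),open("im1.pkl","wb"));print(o["tool_pos"],o["t"],o["contact_force"])
d=pickle.load(open("im0.pkl","rb"))
a=cv2.resize(d["side"]["color"][155:215,225:310],(400,282),interpolation=2);b=cv2.resize(s["color"][155:215,225:310],(400,282),interpolation=2)
W=w["color"]
cv2.imwrite("pics/c3.png",np.vstack([np.hstack([a,b]),cv2.resize(W[0:300,100:530],(800,318*1))[:318]]))
```

```text
[0.63453386 0.2053852  0.14603895] 5.8 [ 0.12962485  0.0162702  -0.08531212]
```

View pics/c3.png

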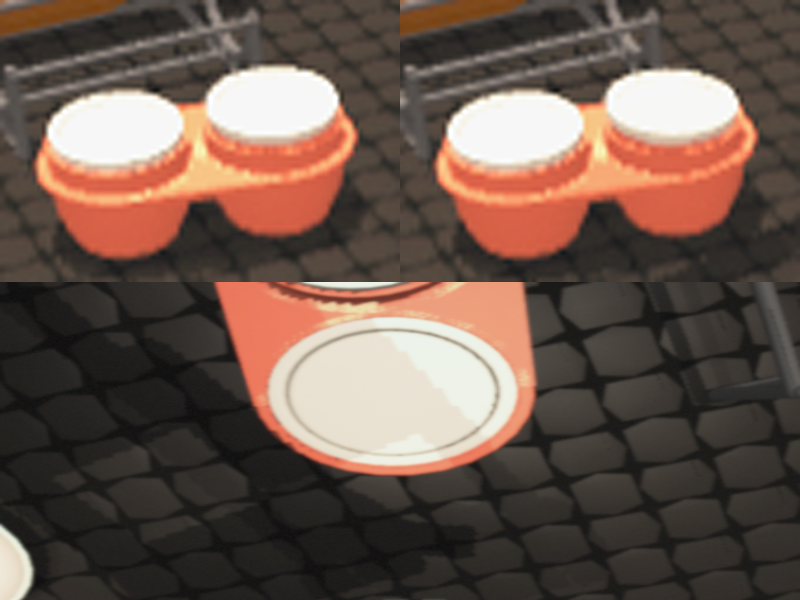

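Before and after differ slightly: the far lid, at about (272,103) and (672,106), seems lower on its right edge. I'll put a number on it.

Run:
```python
import pickle
from h import *
d=pickle.load(open("im0.pkl","rb"));o,w,s=pickle.load(open("im1.pkl","rb"))
S=[(283,179),(250,184)]
for thr in(150,190,210):
  for im in(d["side"],s):
    for e in whites_sep(im["color"],S,thr):print(thr,np.round(e[0]+e[1]+(e[2],),2))
# upper edge of white per column on each lid
for nm,im in(("before",d["side"]),("after",s)):
  g=im["color"].min(2)
  for c in(270,275,280,285,290,295,240,250,260):
    col=np.where(g[160:200,c]>170)[0]+160;print(nm,c,col.min(),col.max())
```

```text
150 [282.3  176.66  15.17  27.45  86.64]
150 [249.04 182.32  16.15  27.82  83.51]
150 [282.12 176.93  14.33  27.68  90.54]
150 [249.04 182.29  16.07  27.88  83.56]
190 [282.35 176.43  13.52  27.56  88.27]
190 [248.98 181.95  14.14  28.18  84.53]
190 [282.07 176.49  13.14  26.43  91.68]
190 [248.98 181.95  14.14  28.18  84.53]
210 [282.38 176.38  13.45  27.41  88.53]
210 [249.31 181.83  14.04  27.44  85.44]
210 [282.   176.41  12.78  26.24  92.5 ]
210 [249.18 181.79  13.96  27.27  84.57]
before 270 173 180
before 275 171 183
before 280 169 184
before 285 169 183
before 290 170 182
before 295 173 179
before 240 177 188
before 250 175 189
before 260 176 186
after 270 173 180
after 275 171 182
after 280 170 184
after 285 170 184
after 290 171 182
after 295 174 179
after 240 177 188
after 250 175 189
after 260 176 186
```

The far-left lid's ellipse turned by about 4° and its neighbour's did not, so that lid rocked and is the loose one. Next I'll push it at its centre.

```bash
python3 d.py 0.553 0.2275 0.08
```

```text
t 5.9 pos [0.6325 0.2059 0.1444] F [0.11 0.72 0.16] op 0.0
axes [[-0.944, 0.33, -0.001], [0.33, 0.944, 0.0], [0.001, -0.0, -1.0]]
shift units [ 1.642 -0.116  1.291]
```

Request:
{"fn": "play_rows", "kwargs": {
  "series": [
    [0,[0.8,-0.06,0],[0,0,0]],
    [0,[0.84,-0.06,0.2],[0,0,0]],
    [0,[0,0,0.5],[0,0,0]],
    [0,[0,0,0.4],[0,0,0]],
    [0,[0,0,0.1],[0,0,0]],
    [0,[0,0,0],[0,0,0]],
    [0,[0,0,0],[0,0,0]]
  ]
}}

```text
t: 6.78
tool_pos: [0.5548, 0.2273, 0.0858]
tool_rot: [0.525, 3.096, 0.001]
contact_force: [0.3, -0.9, -0.5]
opening: 0.0
grip_force: 0.0
```

```bash
python3 d.py 0.553 0.2275 0.07
```

```text
t 6.78 pos [0.5548 0.2273 0.0858] F [ 0.26 -0.87 -0.46] op 0.0
axes [[-0.944, 0.33, 0.002], [0.33, 0.944, 0.0], [-0.001, 0.001, -1.0]]
shift units [ 0.035 -0.007  0.316]
```

Request:
{"fn": "play_rows", "kwargs": {
  "series": [
    [0,[0.03,0,0.1],[0,0,0]],
    [0,[0,0,0.1],[0,0,0]],
    [0,[0,0,0.04],[0,0,0]],
    [0,[0,0,0.04],[0,0,0]],
    [0,[0,0,0],[0,0,0]]
  ]
}}

```text
t: 7.4
tool_pos: [0.5523, 0.2276, 0.0706]
tool_rot: [-0.525, -3.097, 0.0]
contact_force: [-0.2, 0.1, 0.1]
opening: -0.0001
grip_force: 0.0
```

Request:
{"fn": "play_rows", "kwargs": {
  "series": [
    [0,[0,0,0.04],[0,0,0]],
    [0,[0,0,0.04],[0,0,0]],
    [0,[0,0,0],[0,0,0]]
  ]
}}

```text
t: 7.78
tool_pos: [0.5525, 0.2277, 0.0669]
tool_rot: [0.525, 3.097, 0.0]
contact_force: [-0.2, 0.3, 0.4]
opening: 0.0001
grip_force: 0.3
```

Contact at about 67 mm, 3 mm above the home height, which fits a raised lid. I'll press on.

Request:
{"fn": "play_rows", "kwargs": {
  "series": [
    [0,[0,0,0.03],[0,0,0]],
    [0,[0,0,0.02],[0,0,0]],
    [0,[0,0,0],[0,0,0]]
  ]
}}

```text
t: 8.15
tool_pos: [0.5522, 0.2277, 0.064]
tool_rot: [-0.525, -3.097, 0.0]
contact_force: [-0.2, 0.0, -0.5]
opening: -0.0004
grip_force: 0.0
```

Request:
{"fn": "play_rows", "kwargs": {
  "series": [
    [0,[0,0,0.02],[0,0,0]],
    [0,[0,0,0],[0,0,0]]
  ]
}}

```text
t: 8.4
tool_pos: [0.5522, 0.2277, 0.0634]
tool_rot: [-0.525, -3.097, 0.0]
contact_force: [-1.1, 0.0, 3.8]
opening: -0.0001
grip_force: 1.6
```

Request:
{"fn": "play_rows", "kwargs": {
  "series": [
    [0,[0,0,0.02],[0,0,0]],
    [0,[0,0,0],[0,0,0]]
  ]
}}

```text
t: 8.65
tool_pos: [0.5523, 0.2277, 0.0629]
tool_rot: [-0.525, -3.097, 0.0]
contact_force: [-3.0, -0.8, 6.0]
opening: -0.0001
grip_force: 3.1
```

Real force only began at about 64 mm, which is the home height, so this is ambiguous. I'll stop, measure a reference on the neighbour's middle with a light press, and take clean pictures.

Request:
{"fn": "play_rows", "kwargs": {
  "series": [
    [0,[0,0,-0.1],[0,0,0]],
    [0,[0,0,-0.2],[0,0,0]],
    [0,[0,0,-0.5],[0,0,0]],
    [0,[0,0,0],[0,0,0]],
    [0,[0,0,0],[0,0,0]]
  ]
}}

```text
t: 9.28
tool_pos: [0.5521, 0.2276, 0.1018]
tool_rot: [-0.525, -3.097, 0.0]
contact_force: [-0.2, -1.0, 0.0]
opening: 0.0001
grip_force: 0.0
```

```bash
python3 d.py 0.470 0.2458 0.075
```

```text
t 9.28 pos [0.5521 0.2276 0.1018] F [-0.22 -0.96  0.04] op 0.0
axes [[-0.944, 0.33, -0.0], [0.33, 0.944, -0.0], [0.0, -0.0, -1.0]]
shift units [ 1.67  -0.197  0.536]
```

Request:
{"fn": "play_rows", "kwargs": {
  "series": [
    [0,[0.77,-0.1,0],[0,0,0]],
    [0,[0.77,-0.1,0],[0,0,0]],
    [0,[0.78,-0.09,0.1],[0,0,0]],
    [0,[0,0,0.3],[0,0,0]],
    [0,[0,0,0.1],[0,0,0]],
    [0,[0,0,0.1],[0,0,0]],
    [0,[0,0,0],[0,0,0]],
    [0,[0,0,0],[0,0,0]]
  ]
}}

```text
t: 10.28
tool_pos: [0.4388, 0.2522, 0.0726]
tool_rot: [0.526, 3.097, 0.0]
contact_force: [1.0, 1.1, -0.4]
opening: -0.0001
grip_force: 0.0
```

Request:
{"fn": "play_rows", "kwargs": {
  "series": [
    [0,[0,0,0.03],[0,0,0]],
    [0,[0,0,0],[0,0,0]]
  ]
}}

```text
t: 10.52
tool_pos: [0.4382, 0.2522, 0.0709]
tool_rot: [0.525, 3.097, 0.0]
contact_force: [0.7, 0.4, -0.0]
opening: 0.0003
grip_force: 0.0
```

```bash
python3 d.py 0.4377 0.2524 0.067;python3 - <<'E'
from station import imaging
from h import *
import pickle
d=pickle.load(open("im0.pkl","rb"))
s=imaging.get_image("side");pickle.dump(s,open("im2.pkl","wb"))
for thr in(150,190,210):
    for e in whites_sep(s["color"],[(283,179)],thr):print(thr,np.round(e[0]+e[1]+(e[2],),2))
f=lambda i:cv2.resize(i["color"][160:195,225:310],(800,330),interpolation=2)[:,:]
o=np.vstack([f(d["side"])[:290],f(s)[:290]]);cv2.imwrite("pics/c4.png",o)
E
```

```text
t 10.53 pos [0.4382 0.2522 0.0709] F [ 0.66  0.43 -0.04] op 0.0
axes [[-0.944, 0.33, 0.0], [0.33, 0.944, 0.0], [-0.0, 0.0, -1.0]]
shift units [0.01  0.    0.078]
150 [281.96 177.76  15.48  27.93  85.88]
190 [282.26 177.31  13.96  27.24  87.21]
210 [282.09 177.33  13.83  26.53  87.51]
```

View pics/c4.png

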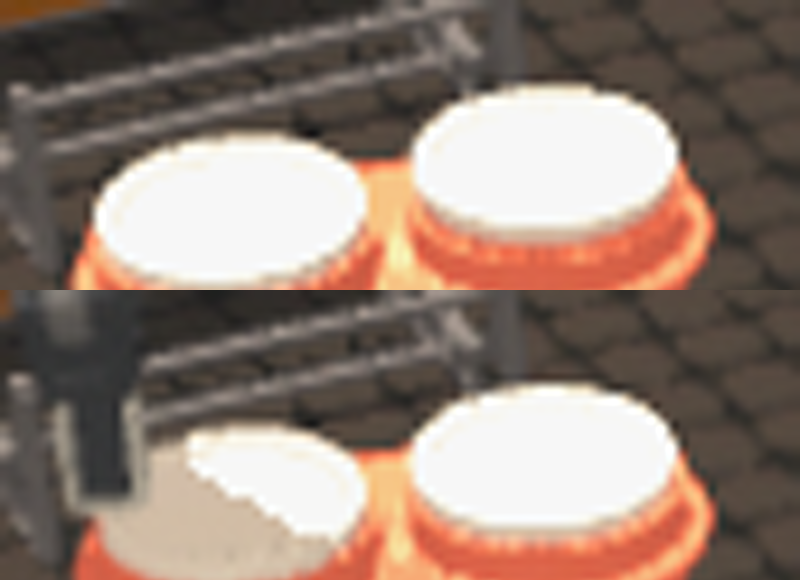

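The two side views show that the far lid dropped by about 1.1 px (roughly 3 mm) and is level again, so it seems to have snapped home during the push. I'll confirm with a firmer press at its middle, about 16 N, which is allowed on the loose lid.

Request:
{"fn": "play_rows", "kwargs": {
  "series": [
    [0,[0,0,-0.3],[0,0,0]],
    [0,[0,0,-0.3],[0,0,0]],
    [0,[-0.78,0.1,0],[0,0,0]],
    [0,[-0.78,0.1,0],[0,0,0]],
    [0,[-0.76,0.09,0.1],[0,0,0]],
    [0,[0,0,0.4],[0,0,0]],
    [0,[0,0,0.1],[0,0,0]],
    [0,[0,0,0],[0,0,0]]
  ]
}}

```text
t: 11.58
tool_pos: [0.5508, 0.2278, 0.07]
tool_rot: [-0.524, -3.096, 0.001]
contact_force: [-0.1, -0.3, -0.2]
opening: -0.0001
grip_force: 0.0
```

```bash
python3 d.py 0.553 0.2275 0.064
```

```text
t 11.57 pos [0.5508 0.2278 0.07  ] F [-0.14 -0.34 -0.23] op -0.0
axes [[-0.944, 0.329, -0.002], [0.329, 0.944, -0.0], [0.002, -0.001, -1.0]]
shift units [-0.044  0.009  0.12 ]
```

Request:
{"fn": "play_rows", "kwargs": {
  "series": [
    [0,[0,0,0.04],[0,0,0]],
    [0,[0,0,0.04],[0,0,0]],
    [0,[0,0,0],[0,0,0]]
  ]
}}

```text
t: 11.95
tool_pos: [0.5522, 0.2278, 0.0669]
tool_rot: [0.525, 3.097, 0.0]
contact_force: [0.3, -0.1, 0.2]
opening: 0.0004
grip_force: 0.0
```

Request:
{"fn": "play_rows", "kwargs": {
  "series": [
    [0,[0,0,0.04],[0,0,0]],
    [0,[0,0,0.02],[0,0,0]],
    [0,[0,0,0],[0,0,0]]
  ]
}}

```text
t: 12.32
tool_pos: [0.5524, 0.2277, 0.0639]
tool_rot: [-0.525, -3.097, 0.0]
contact_force: [-0.2, -0.7, 0.1]
opening: -0.0003
grip_force: 0.3
```

Request:
{"fn": "play_rows", "kwargs": {
  "series": [
    [0,[0,0,0.02],[0,0,0]],
    [0,[0,0,0],[0,0,0]]
  ]
}}

```text
t: 12.58
tool_pos: [0.5524, 0.2277, 0.0633]
tool_rot: [-0.525, -3.097, 0.0]
contact_force: [-1.4, -0.7, 5.0]
opening: -0.0
grip_force: 2.0
```

Request:
{"fn": "play_rows", "kwargs": {
  "series": [
    [0,[0,0,0.03],[0,0,0]],
    [0,[0,0,0],[0,0,0]]
  ]
}}

```text
t: 12.82
tool_pos: [0.5525, 0.2277, 0.0625]
tool_rot: [-0.525, -3.097, 0.0]
contact_force: [-4.5, -1.1, 8.6]
opening: -0.0001
grip_force: 4.2
```

Request:
{"fn": "play_rows", "kwargs": {
  "series": [
    [0,[0,0,0.03],[0,0,0]],
    [0,[0,0,0],[0,0,0]]
  ]
}}

```text
t: 13.08
tool_pos: [0.5526, 0.2278, 0.0618]
tool_rot: [-0.525, -3.097, 0.0]
contact_force: [-6.2, -2.5, 12.3]
opening: 0.0
grip_force: 6.2
```

Request:
{"fn": "play_rows", "kwargs": {
  "series": [
    [0,[0,0,0.02],[0,0,0]],
    [0,[0,0,0],[0,0,0]]
  ]
}}

```text
t: 13.32
tool_pos: [0.5526, 0.2278, 0.0614]
tool_rot: [-0.525, -3.097, 0.001]
contact_force: [-8.3, -2.7, 15.7]
opening: -0.0002
grip_force: 7.5
```

Request:
{"fn": "play_rows", "kwargs": {
  "series": [
    [0,[0,0,0.02],[0,0,0]],
    [0,[0,0,0],[0,0,0]]
  ]
}}

```text
t: 13.58
tool_pos: [0.5526, 0.2278, 0.061]
tool_rot: [-0.524, -3.097, 0.001]
contact_force: [-9.2, -2.4, 18.6]
opening: 0.0002
grip_force: 9.1
```

Request:
{"fn": "play_rows", "kwargs": {
  "series": [
    [0,[0,0,-0.1],[0,0,0]],
    [0,[0,0,-0.4],[0,0,0]],
    [0,[0,0,-1],[0,0,0]],
    [0,[-0.8,0,-1],[0,0,0]],
    [0,[-0.9,0,-0.6],[0,0,0]],
    [0,[-0.9,0,0],[0,0,0]],
    [0,[0,0,0],[0,0,0]],
    [0,[0,0,0],[0,0,0]]
  ]
}}

```text
t: 14.58
tool_pos: [0.6737, 0.1852, 0.2112]
tool_rot: [-0.525, -3.096, 0.0]
contact_force: [-0.1, -0.8, 0.3]
opening: 0.0
grip_force: 0.0
```

```bash
python3 d.py 0.553 0.2275 0.064
python3 - <<'E'
from station import imaging
from h import *
s=imaging.get_image("side");t=imaging.get_image("top")
P=[(205,224),(195,265),(408,229),(415,268)];S=[(283,179),(250,184),(375,289),(340,309)]
a=whites_sep(t["color"],P,210);b=whites_sep(s["color"],S,210)
for i in range(4):print(i,np.round(b[i][0]+b[i][1]+(b[i][2],),1),tri(ray(t,a[i][0]),ray(s,b[i][0])).round(4))
cv2.imwrite("pics/top9.png",t["color"])
E
```

```text
t 14.57 pos [0.6737 0.1852 0.2112] F [-0.07 -0.76  0.29] op 0.0
axes [[-0.944, 0.33, -0.001], [0.33, 0.944, 0.0], [0.001, -0.0, -1.0]]
shift units [2.554 0.003 2.947]
0 [282.1 177.3  13.8  26.5  87.5] [0.5509 0.2086 0.0748]
1 [249.3 181.8  14.   27.4  85.4] [0.5102 0.2182 0.0754]
2 [374.2 285.2  26.4  38.2  97. ] [ 0.5489 -0.218   0.0642]
3 [339.  306.1  29.7  40.2  92.1] [ 0.4659 -0.2336  0.0627]
```

View pics/top9.png

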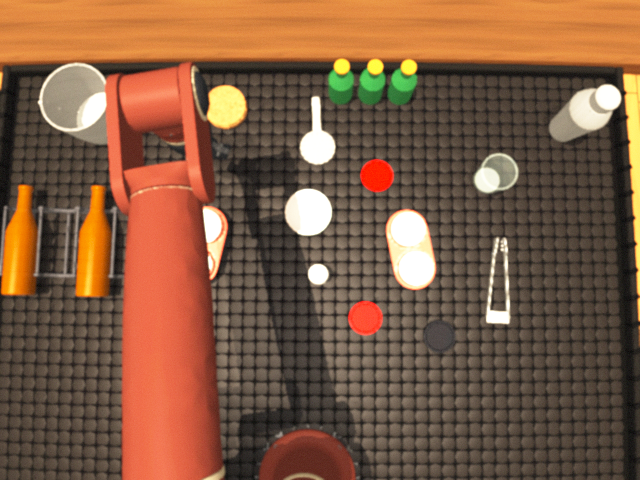

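The top view shows everything else in place; the arm hides the left tray at (200,245). The side ellipse gives lid 0 about 3 mm lower than at the start and level, and the contact height of 64.0 mm and the stiffness match a lid that is home.

```bash
python3 -c "
from station import ctrl
print(ctrl.finish_job())"
```

```text
the job is handed in; nothing more can be done
None
```

The loose lid was the far one on the left tray: it tipped about 4° under a light edge press, and it is now pushed home and level, with a firm middle press to 18.6 N meeting the stiffness of a seated lid; the other three lids were never touched, nothing else on the tier moved as far as the pictures show, and the job was handed in at about 15 s.

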